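Put the seals away in the tray by height

TASK

Put the four stone seals away in the red tray: stand each one upright, centred in a compartment of its own, in order of height, the tallest next to the orange seal paste jar and the shortest next to the white water dropper. Leave the jar, the dropper, the paperweight and the brush rest where they are, and do not drop a seal or knock one over.

Things in the scene. Friction and masses are not known exactly. Their poses are not given: they have to be found in the camera images.
- seal_1: Tallest and thickest of four cream stone seals: a square upright stone 33 x 33 mm, 80 mm high, about 226 g, foot stained red. Flat faces square to its x and y; the top 4 mm is a narrower cap. Origin: centre of the underside, z up. Starts upright on a fixed black slab 190 x 280 x 15 mm among the other seals, paperweight and brush rest, centres at least 80 mm apart.
- seal_2: Second tallest of four cream stone seals: a square upright stone 28 x 28 mm, 70 mm high, about 143 g, foot stained red. Flat faces square to its x and y; the top 4 mm is a narrower cap. Origin: centre of the underside, z up. Starts upright on a fixed black slab 190 x 280 x 15 mm among the other seals, paperweight and brush rest, centres at least 80 mm apart.
- seal_3: Third tallest of four cream stone seals: a square upright stone 23 x 23 mm, 60 mm high, about 83 g, foot stained red. Flat faces square to its x and y; the top 4 mm is a narrower cap. Origin: centre of the underside, z up. Starts upright on a fixed black slab 190 x 280 x 15 mm among the other seals, paperweight and brush rest, centres at least 80 mm apart.
- seal_4: Shortest and thinnest of four cream stone seals: a square upright stone 18 x 18 mm, 50 mm high, about 42 g, foot stained red. Flat faces square to its x and y; the top 4 mm is a narrower cap. Origin: centre of the underside, z up. Starts upright on a fixed black slab 190 x 280 x 15 mm among the other seals, paperweight and brush rest, centres at least 80 mm apart.
- tray: Fixed red plastic tray out of the seal box, 58 (x) by 315 (y) mm, 16 high: a row of six open compartments 52 (x) by 49 (y) mm inside, centres at y = -130, -78, -26, 26, 78, 130 mm, x = 0; floor 4 mm above the tray's underside, walls 3 mm thick, 12 mm above the floor. Origin: centre of the underside, z up. Jar and dropper fill the end compartments, the four middle ones are empty.
- paste_jar: Squat round orange ceramic seal paste jar with lid, 43 mm diameter, 34 mm high; origin: centre of its underside. It stands in one of the two end compartments of the tray (either end), and stays there.
- dropper: Small white ceramic water dropper with a short spout, 39 mm diameter, 32 mm high; origin: centre of its underside. It stands in the end compartment opposite the paste jar, and stays there.
- paperweight: Round dark bronze paperweight with a knob, 44 mm diameter, 35 mm high, standing on the slab among the seals; origin: centre of its underside. Not to be moved.
- brush_rest: White porcelain brush rest with three peaks, 52 x 18 mm, 30 mm high, standing on the slab among the seals; origin: centre of its underside, long side along its x. Not to be moved.
Things that resemble listed ones, but are neither listed nor needed, are in the scene too. What is shaped like the seal_1 but green or purple is not meant. Leave any pink look-alike of the seal_2 alone.

How it is judged:
At the end, for the whole second after the job is handed in: From the jar's end the four middle compartments hold the seals tallest to shortest, at rest, upright within 0.08 rad, foot within 4 mm of the floor, centre within 15 mm along and 16 mm across the row; jar, dropper, paperweight and brush rest within 20 mm of their starts (((y of paste_jar in the frame of tray above 0.1 m and y of seal_1 in the frame of tray between 0.063 and 0.093 m and x of seal_1 in the frame of tray between -0.016 and 0.016 m and y of seal_2 in the frame of tray between 0.011 and 0.041 m and x of seal_2 in the frame of tray between -0.016 and 0.016 m and y of seal_3 in the frame of tray between -0.041 and -0.011 m and x of seal_3 in the frame of tray between -0.016 and 0.016 m and y of seal_4 in the frame of tray between -0.093 and -0.063 m and x of seal_4 in the frame of tray between -0.016 and 0.016 m) or (y of paste_jar in the frame of tray below -0.1 m and y of seal_1 in the frame of tray between -0.093 and -0.063 m and x of seal_1 in the frame of tray between -0.016 and 0.016 m and y of seal_2 in the frame of tray between -0.041 and -0.011 m and x of seal_2 in the frame of tray between -0.016 and 0.016 m and y of seal_3 in the frame of tray between 0.011 and 0.041 m and x of seal_3 in the frame of tray between -0.016 and 0.016 m and y of seal_4 in the frame of tray between 0.063 and 0.093 m and x of seal_4 in the frame of tray between -0.016 and 0.016 m)) and z of seal_1 in the frame of tray between 0 and 0.008 m and angle between each of seal_1, seal_2, seal_3, seal_4's own z axis and vertical below 0.08 rad and linear speed of each of seal_1, seal_2, seal_3, seal_4 below 0.02 m/s and z of seal_2 in the frame of tray between 0 and 0.008 m and z of seal_3 in the frame of tray between 0 and 0.008 m and z of seal_4 in the frame of tray between 0 and 0.008 m and distance of each of paste_jar, dropper, paperweight, brush_rest from where it was at the start of the episode below 0.02 m); the robot touches nothing.
It fails at once if a seal is knocked over or laid down (angle between any of seal_1, seal_2, seal_3, seal_4's own z axis and vertical above 0.8 rad).
It fails at once if the paste jar, the dropper, the paperweight or the brush rest is moved more than 30 mm (distance of any of paste_jar, dropper, paperweight, brush_rest from where it was at the start of the episode above 0.03 m).
It fails at once if a seal is dropped (falls free from more than about 20 mm) ((linear speed of seal_1 above 0.6 m/s and contact force between seal_1 and the fingers below 0.01 N) or (linear speed of seal_2 above 0.6 m/s and contact force between seal_2 and the fingers below 0.01 N) or (linear speed of seal_3 above 0.6 m/s and contact force between seal_3 and the fingers below 0.01 N) or (linear speed of seal_4 above 0.6 m/s and contact force between seal_4 and the fingers below 0.01 N)).
It also fails if it takes over 109 s, if anything falls off the work surface, if the arm or the gripper's body presses on something with over 40 N, if the wrist force passes 120 N, or if a joint passes its speed limit or range.

ROBOT

A 7-joint arm with a two-finger parallel gripper is mounted at the origin on the work surface. World frame = base frame: x ahead of the robot, y to its left, z up, the work surface at z = 0. Lengths are in m, angles in rad, forces in N, time in s.
With the tool pointing down it reaches from about 0.425 to 0.925 m from the base axis. Payload 6.8 kg.
Tool frame: the origin (TCP) lies at the very end of the fingers, on their centre line; the grasp point (between the pads) lies 19 mm behind it; z points along the fingers, y is the line along which they close (so a half turn about z gives the same grasp; the last joint's range is limited). The gripper opens to 85 mm and grips with 20 to 120 N. Pads are 22 mm wide; open, the fingers measure 114 mm over their backs; the gripper's body (76 mm by 85 mm) begins 54 mm behind the grasp point. The pads swing forward as they close: fully open they stand 13 mm farther back than shut.
Start: joints at [1.144, 0.477, 0.022, 1.555, -0.011, 1.109, -0.083], TCP at [0.212, -0.641, 0.231] pointing down, gripper open.
Joint ranges: [-2.96, 2.96], [-0.34, 2.1], [-1.41, 1.46], [0.24, 2.44], [-1.37, 4.51], [0.17, 1.92], [-2.96, 2.96]. Speed limits (rad/s): [2.39, 2.39, 3.14, 3.14, 3.14, 3.14, 3.14].

INTERFACE

Orientations are given as a rotation vector (axis times angle).
In Python, from bench import r gives the robot as it stands.
- The arm moves only by the shell command python3 -m jog 'ROWS' [FORCE]. ROWS is JSON, a list of rows, each an object of numbers: "fingers": the finger opening in m, from 0 to 0.0854; "x", "y", "z": the shift along the tool's x, y, z in m; "rx", "ry", "rz": the turn, a rotation vector about the tool's x, y, z in degrees. In form: [{"fingers": .., "x": .., "y": .., "z": .., "rx": .., "ry": .., "rz": ..}, ...]. A call has 1 to 8 rows; each row shifts and turns the commanded pose from where the row before left it, along the tool's axes as they then stand; what a row does not reach is not made up. A row lasts 1/8 s, in which the tool goes at most 62.5 mm and 10.7 degrees, less where a joint would pass 70% of its speed; a pose out of reach is approached as far as the arm can. A call is refused whole if a number of a shift passes 0.0625 or a number of a turn 10.7, either way. A call with a gripper value outside its range is refused whole. The fingers move at their own pace and stop on an object; FORCE is the grip in N (left out, the last holds). Time passes only in rows, so rows that do not move let the fingers close. It gives the time, the measured TCP pose, the force, the opening and the grip force at its end, in the units of the state.
- r.get_obs(): the state, without advancing time (a new reading comes with each control period).
- r.grab_frame(name): name is "scene" or "top"; returns (picture, depth): 400x640x3 uint8, red, green, blue; 400x640 float32, m along the optical axis (not along the pixel's ray), 0 where there is no reading.
- r.get_calibration(name): a dict with "mtx" (3x3 intrinsics, pixels), "extrinsics" (4x4, takes a point from camera to world coordinates). Camera axes: x right, y down, z forward; pixel columns grow to the right and rows downward; lengths in m; the calibration is good to about 2 mm. A picture is of the moment at which its call begins. get_calibration takes no time and is no camera call.
- r.hand_in(): hands the job in; it is judged then, once.
Trained networks look in the newest picture that a camera, given by its name, has taken for a name from the list of things; names that differ only in an ending like _2 or _b are one class to them, and where a whole thing is asked for, a point or a joint stands for the part that bears it (a point fixed in the world has none). Each returns a list of dicts, best first, with "score" (0 to 1); they miss things now and then, are a little off and sometimes report something else, mostly with a low value. They report only what shows in the picture. A call takes as long as a camera call. They do not tell look-alikes from the thing itself.
- r.search_frame(target, camera): "xyz" ([x, y, z] in m, in world coordinates, good to about 4 mm: the middle of the surface that is visible of it).
- r.landmark_of(target, camera): "xyz" ([x, y, z] in m, in world coordinates, good to about 4 mm: a listed point, or the origin of a listed thing).
The state is a dict: "clock": time; "joints": joint angles; "qvel": joint speeds; "tau": joint torques, N m; "tcp_pos": TCP position; "orientation": TCP orientation; "contact_force": force on the tool from outside, world axes, zero at the start; "moment": the same for the moment, N m; "grip_width": finger opening in m; "gripper_force": force on a finger pad.
Only numpy, scipy, OpenCV 4.12 (cv2) and the standard library are available. Lean on these libraries where they do the work, as an engineer would, in place of code of your own. Each camera call takes 0.05 s, during which the arm holds its last target. There are 200 camera calls.

## Working session

There is one attempt and no reset: what is moved stays moved. The work goes in short steps, Python scripts to look and compute and a shell command to move; the robot and the scene stay as the last step left them, time stands still between calls to the robot, and variables do not carry over. Pictures are saved under pics/ and viewed, at most 14 in all, crops included, and the job is handed in when it is done.

```bash
mkdir -p pics
python3 - <<'E'
from bench import r
import cv2,numpy as np
for n in("scene","top"):
    p,d=r.grab_frame(n); cv2.imwrite(f"pics/{n}0.png",p[:,:,::-1]); np.savez(f"{n}0.npz",p=p,d=d)
    c=r.get_calibration(n); print(n,np.round(c["mtx"],1).tolist(),np.round(c["extrinsics"],3).tolist())
o=r.get_obs(); print(o)
E
```

```text
scene [[368.5, 0.0, 325.6], [0.0, 368.5, 207.3], [0.0, 0.0, 1.0]] [[-0.73, 0.572, -0.373, 0.848], [0.683, 0.606, -0.407, 0.29], [-0.007, -0.552, -0.834, 0.717], [0.0, 0.0, 0.0, 1.0]]
top [[462.8, 0.0, 316.5], [0.0, 462.8, 197.7], [0.0, 0.0, 1.0]] [[0.008, -0.985, 0.171, 0.401], [-1.0, -0.013, -0.028, -0.018], [0.03, -0.17, -0.985, 1.022], [0.0, 0.0, 0.0, 1.0]]
{'clock': 0.1, 'joints': array([ 1.14387304,  0.47772081,  0.02232108,  1.55634023, -0.01149409,
        1.10929869, -0.08312538]), 'qvel': array([-0.00128283, -0.0008585 , -0.00032345, -0.0022121 ,  0.0002419 ,
        0.00087738,  0.00118971]), 'tau': array([ 4.87811878e-03, -5.97759068e+01,  1.61388528e+00, -2.81955171e+01,
        1.28730552e-02,  5.03711693e-03, -3.11582892e-05]), 'tcp_pos': array([ 0.21141363, -0.64048073,  0.23042547]), 'orientation': array([-3.10017969e+00, -4.98460354e-01,  5.85099452e-04]), 'contact_force': array([ 0.18570494, -0.61608722, -0.40730151]), 'moment': array([-0.05012774,  0.00363774, -0.00061908]), 'gripper_force': 0.0, 'grip_width': 0.08532567570628896}
```

View pics/scene0.png

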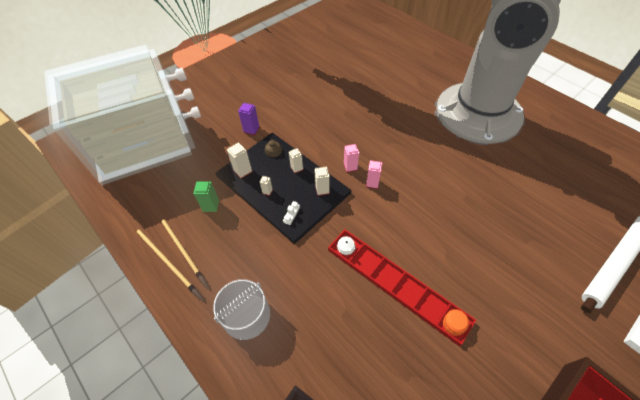

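View pics/top0.png

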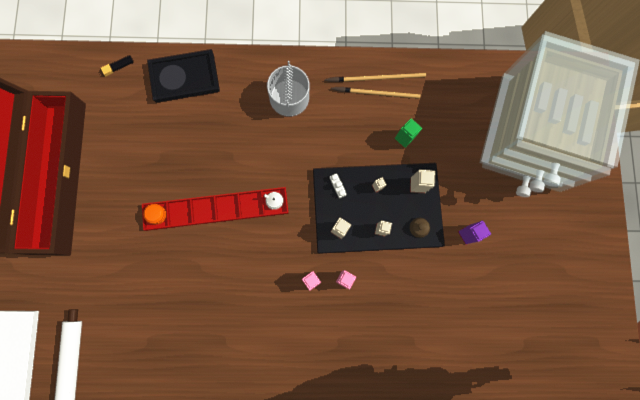

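Both views show seal_1 at top px (425,180), seal_2 (341,228), seal_3 (384,229) and seal_4 (379,184). The paperweight is at (420,227) and the rest at (338,186). The jar is at the tray's left end (154,214), the dropper at its right end (274,201). Next I measure these from the depth of both cameras.

```bash
cat > h.py <<'E'
from bench import r
import cv2,numpy as np
def cloud(n,p,d):
    c=r.get_calibration(n);K=c["mtx"];E=c["extrinsics"]
    v,u=np.mgrid[:400,:640]; P=np.stack([(u-K[0,2])/K[0,0]*d,(v-K[1,2])/K[1,1]*d,d],-1)
    W=P@E[:3,:3].T+E[:3,3]; W[d<=0]=np.nan; return W
def proj(n,X):
    c=r.get_calibration(n);q=np.linalg.inv(c["extrinsics"])@np.r_[X,1];q=c["mtx"]@q[:3];return q[:2]/q[2]
def fit(xy):
    (c,s,a)=cv2.minAreaRect(np.float32(xy*1000)); return np.round(c,1),np.round(s,1),round(a,1)
E
python3 - <<'E'
from h import *
from scipy import ndimage as nd
for n in("top","scene"):
    z=np.load(n+"0.npz");p=z["p"];d=z["d"];W=cloud(n,p,d);hsv=cv2.cvtColor(p,cv2.COLOR_RGB2HSV).astype(int);H,S,V=hsv[...,0],hsv[...,1],hsv[...,2]
    reg=(W[...,0]>.3)&(W[...,0]<.65)&(W[...,1]<.4)&(W[...,1]>-.35)
    print(n,"table z",np.nanmedian(W[...,2][reg&(H>3)&(H<15)&(S>100)]))
    cream=reg&(W[...,2]>.02)&(V>110)&(S<90)
    L,k=nd.label(cream)
    for i in range(1,k+1):
        m=L==i
        if m.sum()<15: continue
        X=W[m]; zt=np.percentile(X[:,2],95); t=X[X[:,2]>zt-.008]
        v,u=np.nonzero(m); print("  cream px",u.mean().round(),v.mean().round(),m.sum(),"ztop",zt.round(4),"top",fit(t[:,:2]),"med",np.median(t,0).round(4),"all",fit(X[:,:2]))
    red=reg&((H<5)|(H>175))&(S>190)&(V>60)&(W[...,2]>-.01)&(W[...,2]<.04)
    L,k=nd.label(nd.binary_closing(red,iterations=2));m=(L==1+np.argmax(np.bincount(L.ravel())[1:]))
    X=W[m]; X=X[np.isfinite(X[:,2])];print("  tray",fit(X[:,:2]),np.percentile(X[:,2],[3,50,97]).round(4))
    X=X[X[:,2]>.011];print("  rim",fit(X[:,:2]))
    o=reg&(H>6)&(H<15)&(S>180)&(V>190)&(W[...,2]>.02);print("  jar",np.median(W[o],0) if o.any() else None)
    b=reg&(V<45)&(W[...,2]>.005)&(W[...,2]<.025)
    L,k=nd.label(b);m=(L==1+np.argmax(np.bincount(L.ravel())[1:]));X=W[m];print("  slab",fit(X[:,:2]),np.median(X[:,2]))
E
```

```text
top table z 5.595501371669087e-05
  cream px 423.0 181.0 438 ztop 0.0967 top (array([ 608. , -271.2]), array([33.4, 33.4]), 86.3) med [ 0.6078 -0.2706  0.094 ] all (array([ 607.5, -270.9]), array([34.1, 34.3]), 87.2)
  cream px 338.0 185.0 192 ztop 0.0454 top (array([596.8, -96.5]), array([26.3, 13.3]), 35.1) med [ 0.6017 -0.0919  0.0438] all (array([602.3, -92.6]), array([51.4, 18. ]), 25.2)
  cream px 379.0 184.0 111 ztop 0.0666 top (array([ 602.3, -180.3]), array([17.4, 18.8]), 27.4) med [ 0.6022 -0.1797  0.0623] all (array([ 602.2, -180.4]), array([17.6, 18.8]), 27.4)
  cream px 273.0 199.0 207 ztop 0.0338 top (array([569.4,  47.4]), array([31.4, 33. ]), 24.2) med [0.5693 0.048  0.0293] all (array([568.7,  47.7]), array([33.1, 34.2]), 24.2)
  cream px 341.0 227.0 224 ztop 0.0871 top (array([505.3, -95.9]), array([27.5, 27.6]), 58.1) med [ 0.5053 -0.0949  0.0839] all (array([505.6, -95.9]), array([27.9, 28.5]), 57.8)
  cream px 383.0 228.0 172 ztop 0.0763 top (array([ 507., -187.]), array([23. , 23.1]), 76.4) med [ 0.5062 -0.1867  0.0732] all (array([ 506.8, -186.8]), array([23.2,
[... 1682 characters left out ...]
[ 0.6061 -0.1757  0.0621] all (array([ 605. , -177.6]), array([19.7, 18.4]), 29.8)
  cream px 291.0 213.0 193 ztop 0.0447 top (array([603. , -90.2]), array([37.9, 12.7]), 13.0) med [ 0.606  -0.0886  0.0436] all (array([605.5, -90. ]), array([51.6, 18.3]), 24.6)
  cream px 346.0 245.0 205 ztop 0.0338 top (array([573. ,  49.7]), array([34.3, 31.7]), 32.4) med [0.5736 0.0518 0.0293] all (array([571.7,  49.9]), array([34. , 35.1]), 12.0)
  tray (array([552.1, 177. ]), array([ 60.1, 314.6]), 7.7) [0.0016 0.0046 0.0175]
  rim (array([552.1, 177. ]), array([ 60.1, 314.6]), 7.7)
  jar [0.54039515 0.3040632  0.03631329]
  slab (array([ 557.5, -118.3]), array([187.5, 158.4]), 4.0) 0.015299750530708256
```

Both views agree to within about 3 mm, the heights match the text, and the jar is at the tray's +y end. I'll start with seal_1 and first turn the tool square to it.

```bash
cat > go.py <<'E'
# go.py x y z yawTargetDeg(mod 180) : tool-axis shifts from here, after doing the turn
import sys,numpy as np
from bench import r
from scipy.spatial.transform import Rotation as R
o=r.get_obs(); p=o["tcp_pos"]; M=R.from_rotvec(o["orientation"]); m=M.as_matrix()
T=np.array(list(map(float,sys.argv[1:4]))); yt=float(sys.argv[4])
y=np.degrees(np.arctan2(m[1,1],m[0,1])); dy=(yt-y+90)%180-90
A=M*R.from_euler("z",-dy,degrees=True)
print("t",round(o["clock"],2),"tcp",p.round(4),"yaw",y.round(1),"tilt",np.degrees(np.arccos(-m[2,2])).round(2),"w",round(o["grip_width"],4),"f",round(o["gripper_force"],1),"F",o["contact_force"].round(1),"q7",o["joints"][6].round(2))
print("rz",(-dy).round(1),"shift now-axes",(m.T@(T-p)).round(4),"after-turn",(A.as_matrix().T@(T-p)).round(4),"level fix rx,ry",np.degrees((M.inv()*R.from_euler("xyz",[180,0,0],degrees=True)*R.from_euler("z",-np.degrees(np.arctan2(m[1,1],m[0,1]))-180,degrees=True)).as_rotvec()).round(1))
E
python3 -m jog '[{"fingers":0.06,"rz":-9.7},{"rz":-9.7},{"rz":-9.7},{"rz":-9.7},{"rz":-9.7},{"rz":-9.7},{"rz":-9.7}]' 40; python3 go.py 0.609 -0.270 0.2 -4
```

```text
t 0.1 tcp [ 0.2114 -0.6405  0.2304] yaw -71.7 tilt 0.09 w 0.0853 f 0.0 F [ 0.2 -0.6 -0.4] q7 -0.08
rz -67.7 shift now-axes [ 0.4937 -0.2271  0.0307] after-turn [0.3973 0.3708 0.0307] level fix rx,ry [ -0.1  -0.1 -90. ]validation failed for argument at $[0]...
```

```bash
python3 -m jog '[{"fingers":0.06,"x":0,"y":0,"z":0,"rx":0,"ry":0,"rz":-9.7},{"fingers":0.06,"x":0,"y":0,"z":0,"rx":0,"ry":0,"rz":-9.7},{"fingers":0.06,"x":0,"y":0,"z":0,"rx":0,"ry":0,"rz":-9.7},{"fingers":0.06,"x":0,"y":0,"z":0,"rx":0,"ry":0,"rz":-9.7},{"fingers":0.06,"x":0,"y":0,"z":0,"rx":0,"ry":0,"rz":-9.7},{"fingers":0.06,"x":0,"y":0,"z":0,"rx":0,"ry":0,"rz":-9.7},{"fingers":0.06,"x":0,"y":0,"z":0,"rx":0,"ry":0,"rz":-9.6}]' 40; python3 go.py 0.609 -0.270 0.2 -4
```

```text
clock: 0.98
tcp_pos: [0.2114, -0.6407, 0.2307]
orientation: [-2.29, -2.15, -0.001]
contact_force: [-0.3, -0.3, -1.4]
grip_width: 0.06
gripper_force: 0.0
t 0.97 tcp [ 0.2114 -0.6407  0.2307] yaw -3.6 tilt 0.06 w 0.06 f 0.0 F [-0.3 -0.3 -1.4] q7 1.0
rz 0.4 shift now-axes [0.395  0.3734 0.0309] after-turn [0.3975 0.3708 0.0309] level fix rx,ry [  0.   -0.1 -90. ]
```

```bash
python3 -m jog '[{"fingers":0.06,"x":0.044,"y":0.0415,"z":0,"rx":0,"ry":0,"rz":0},{"fingers":0.06,"x":0.044,"y":0.0415,"z":0,"rx":0,"ry":0,"rz":0},{"fingers":0.06,"x":0.044,"y":0.0415,"z":0,"rx":0,"ry":0,"rz":0},{"fingers":0.06,"x":0.044,"y":0.0415,"z":0,"rx":0,"ry":0,"rz":0},{"fingers":0.06,"x":0.044,"y":0.0415,"z":0,"rx":0,"ry":0,"rz":0},{"fingers":0.06,"x":0.044,"y":0.0415,"z":0,"rx":0,"ry":0,"rz":0},{"fingers":0.06,"x":0.044,"y":0.0415,"z":0,"rx":0,"ry":0,"rz":0},{"fingers":0.06,"x":0.044,"y":0.0415,"z":0,"rx":0,"ry":0,"rz":0}]' >/dev/null;  python3 -m jog '[{"fingers":0.06,"x":0.043,"y":0.04,"z":0.03,"rx":0,"ry":0,"rz":0},{"fingers":0.06,"x":0,"y":0,"z":0,"rx":0,"ry":0,"rz":0}]'; python3 go.py 0.609 -0.270 0.054 -4
python3 - <<'E'
from h import *
p,d=r.grab_frame("scene");cv2.imwrite("pics/a.png",cv2.resize(p[60:260,150:400,::-1],None,fx=3,fy=3))
E
```

```text
clock: 2.22
tcp_pos: [0.6095, -0.2676, 0.1999]
orientation: [-2.283, -2.15, -0.002]
contact_force: [-1.0, -0.3, 0.1]
grip_width: 0.06
gripper_force: 0.0
t 2.23 tcp [ 0.6095 -0.2676  0.1999] yaw -3.4 tilt 0.33 w 0.06 f 0.0 F [-1.  -0.3  0.1] q7 0.1
rz 0.6 shift now-axes [-3.200e-03  1.000e-04  1.459e-01] after-turn [-3.200e-03  1.000e-04  1.459e-01] level fix rx,ry [  0.1  -0.4 -90. ]
```

View pics/a.png

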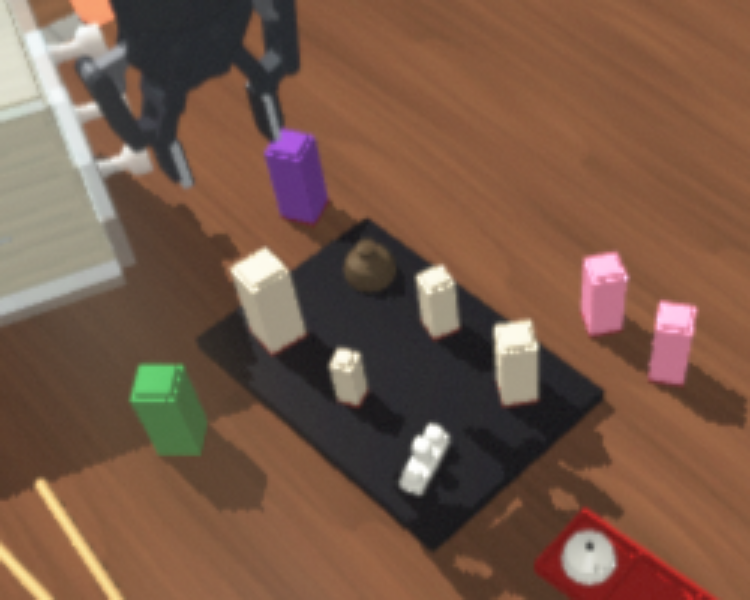

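The image shows the open fingers at crop px (185,180) and (275,135), up and left of seal_1 at (268,300). Next I'll check the TCP's projection against that midpoint.

Run:
```python
from h import *
for X in([.6095,-.2676,.2],[.6095,-.2676,.205],[.609,-.27,.095]): q=proj("scene",X); print(q,(q-[150,60])*3)
```

```text
[225.49056362 113.8644953 ] [226.47169087 161.5934859 ]
[224.91256221 111.97062228] [224.73768664 155.91186685]
[235.85641143 148.57655478] [257.56923428 265.72966433]
```

```bash
python3 -m jog '[{"fingers":0.06,"x":-0.003,"y":0,"z":0.04,"rx":0,"ry":-0.3,"rz":0.6},{"fingers":0.06,"x":0,"y":0,"z":0.04,"rx":0,"ry":0,"rz":0},{"fingers":0.06,"x":0,"y":0,"z":0.04,"rx":0,"ry":0,"rz":0},{"fingers":0.06,"x":0,"y":0,"z":0.032,"rx":0,"ry":0,"rz":0},{"fingers":0.06,"x":0,"y":0,"z":0,"rx":0,"ry":0,"rz":0}]' 40; python3 go.py 0.609 -0.270 0.047 -4
python3 -m jog '[{"fingers":0.025,"x":0,"y":0,"z":0,"rx":0,"ry":0,"rz":0},{"fingers":0.025,"x":0,"y":0,"z":0,"rx":0,"ry":0,"rz":0},{"fingers":0.025,"x":0,"y":0,"z":0,"rx":0,"ry":0,"rz":0},{"fingers":0.025,"x":0,"y":0,"z":0,"rx":0,"ry":0,"rz":0},{"fingers":0.025,"x":0,"y":0,"z":0,"rx":0,"ry":0,"rz":0}]' 40
python3 go.py 0.541 0.254 0.16 7.6
```

```text
clock: 2.9
tcp_pos: [0.6042, -0.2795, 0.0486]
orientation: [-2.309, -2.129, 0.011]
contact_force: [-0.5, 0.2, 0.5]
grip_width: 0.0603
gripper_force: 0.0
t 2.9 tcp [ 0.6042 -0.2795  0.0486] yaw -4.7 tilt 0.42 w 0.0603 f 0.0 F [-0.5  0.2  0.5] q7 0.03
rz -0.7 shift now-axes [0.0099 0.004  0.0015] after-turn [0.0098 0.0041 0.0015] level fix rx,ry [ -0.5  -0.  -90. ]
clock: 3.52
tcp_pos: [0.6084, -0.2792, 0.0531]
orientation: [2.303, 2.127, -0.005]
contact_force: [-1.4, -1.5, 7.5]
grip_width: 0.0323
gripper_force: 42.4
t 3.52 tcp [ 0.6084 -0.2792  0.0531] yaw -4.6 tilt 0.44 w 0.0323 f 42.4 F [-1.4 -1.5  7.5] q7 0.03
rz -12.2 shift now-axes [ 0.5254 -0.1093 -0.111 ] after-turn [ 0.5366  0.0038 -0.111 ] level fix rx,ry [ -0.2   0.4 -90. ]
```

Off-centre by about 9 mm along the tool's x, so I'll reopen, settle, correct and regrip.

```bash
python3 -m jog '[{"fingers":0.06,"x":0,"y":0,"z":0,"rx":0,"ry":0,"rz":0},{"fingers":0.06,"x":0,"y":0,"z":0,"rx":0,"ry":0,"rz":0},{"fingers":0.06,"x":0,"y":0,"z":0,"rx":0,"ry":0,"rz":0},{"fingers":0.06,"x":0,"y":0,"z":0,"rx":0,"ry":0,"rz":0}]' >/dev/null; python3 go.py 0.609 -0.270 0.047 -4
python3 -m jog '[{"fingers":0.06,"x":0,"y":0,"z":0,"rx":0,"ry":0,"rz":0},{"fingers":0.06,"x":0,"y":0,"z":0,"rx":0,"ry":0,"rz":0}]' >/dev/null; python3 go.py 0.609 -0.270 0.047 -4
```

```text
t 4.03 tcp [ 0.6072 -0.278   0.0507] yaw -4.5 tilt 0.29 w 0.0603 f 0.0 F [-0.1 -0.6 -0.1] q7 0.03
rz -0.5 shift now-axes [0.0081 0.0011 0.0037] after-turn [0.0081 0.0012 0.0037] level fix rx,ry [ -0.2   0.2 -90. ]
t 4.28 tcp [ 0.6073 -0.2781  0.0508] yaw -4.5 tilt 0.3 w 0.0601 f 0.0 F [-0.3 -0.  -1. ] q7 0.03
rz -0.5 shift now-axes [0.0082 0.0011 0.0038] after-turn [0.0082 0.0011 0.0038] level fix rx,ry [ -0.2   0.2 -90. ]
```

```bash
python3 -m jog '[{"fingers":0.06,"x":0.008,"y":0.001,"z":0.004,"rx":0,"ry":0,"rz":-0.5},{"fingers":0.06,"x":0,"y":0,"z":0,"rx":0,"ry":0,"rz":0},{"fingers":0.06,"x":0,"y":0,"z":0,"rx":0,"ry":0,"rz":0},{"fingers":0.06,"x":0,"y":0,"z":0,"rx":0,"ry":0,"rz":0}]' >/dev/null; python3 go.py 0.609 -0.270 0.047 -4
python3 -m jog '[{"fingers":0.025,"x":0,"y":0,"z":0,"rx":0,"ry":0,"rz":0},{"fingers":0.025,"x":0,"y":0,"z":0,"rx":0,"ry":0,"rz":0},{"fingers":0.025,"x":0,"y":0,"z":0,"rx":0,"ry":0,"rz":0},{"fingers":0.025,"x":0,"y":0,"z":0,"rx":0,"ry":0,"rz":0},{"fingers":0.025,"x":0,"y":0,"z":0,"rx":0,"ry":0,"rz":0}]' 40 >/dev/null
python3 go.py 0.541 0.254 0.16 7.6
```

```text
t 4.78 tcp [ 0.609  -0.2705  0.0469] yaw -4.0 tilt 0.31 w 0.06 f 0.0 F [-0.1 -0.5  0.6] q7 0.02
rz -0.0 shift now-axes [ 0.0005  0.     -0.0001] after-turn [ 0.0005  0.     -0.0001] level fix rx,ry [ -0.2   0.2 -90. ]
t 5.4 tcp [ 0.609  -0.2704  0.047 ] yaw -4.0 tilt 0.31 w 0.0327 f 40.9 F [ 0.2 -0.8  2. ] q7 0.02
rz -11.6 shift now-axes [ 0.5177 -0.1048 -0.1158] after-turn [ 0.5282  0.0018 -0.1158] level fix rx,ry [ -0.2   0.3 -90. ]
```

```bash
python3 -m jog '[{"fingers":0.025,"x":0,"y":0,"z":-0.02,"rx":0,"ry":0,"rz":0},{"fingers":0.025,"x":0,"y":0,"z":-0.03,"rx":0,"ry":0,"rz":0},{"fingers":0.025,"x":0,"y":0,"z":-0.04,"rx":0,"ry":0,"rz":-5.8},{"fingers":0.025,"x":0,"y":0,"z":-0.04,"rx":0,"ry":0,"rz":-5.8},{"fingers":0.025,"x":0,"y":0,"z":0,"rx":0,"ry":0,"rz":0},{"fingers":0.025,"x":0,"y":0,"z":0,"rx":0,"ry":0,"rz":0}]' >/dev/null; python3 go.py 0.541 0.254 0.16 7.6
python3 -m jog '[{"fingers":0.025,"x":0.03,"y":0,"z":0,"rx":0,"ry":0,"rz":0},{"fingers":0.025,"x":0.05,"y":0,"z":0,"rx":0,"ry":0,"rz":0},{"fingers":0.025,"x":0.06,"y":0,"z":0,"rx":0,"ry":0,"rz":0},{"fingers":0.025,"x":0.06,"y":0,"z":0,"rx":0,"ry":0,"rz":0},{"fingers":0.025,"x":0.06,"y":0,"z":0,"rx":0,"ry":0,"rz":0},{"fingers":0.025,"x":0.06,"y":0,"z":0,"rx":0,"ry":0,"rz":0},{"fingers":0.025,"x":0.06,"y":0,"z":0,"rx":0,"ry":0,"rz":0},{"fingers":0.025,"x":0.06,"y":0,"z":0,"rx":0,"ry":0,"rz":0}]' >/dev/null;python3 -m jog '[{"fingers":0.025,"x":0.05,"y":0,"z":0,"rx":0,"ry":0,"rz":0},{"fingers":0.025,"x":0.03,"y":0,"z":0,"rx":0,"ry":0,"rz":0},{"fingers":0.025,"x":0,"y":0,"z":0,"rx":0,"ry":0,"rz":0},{"fingers":0.025,"x":0,"y":0,"z":0,"rx":0,"ry":0,"rz":0},{"fingers":0.025,"x":0,"y":0,"z":0,"rx":0,"ry":0,"rz":0},{"fingers":0.025,"x":0,"y":0,"z":0,"rx":0,"ry":0,"rz":0}]' >/dev/null; python3 go.py 0.541 0.254 0.06 7.6
```

```text
t 6.15 tcp [ 0.6083 -0.2695  0.1767] yaw 7.5 tilt 0.3 w 0.0325 f 40.8 F [-0.6  0.5 -2.1] q7 0.25
rz -0.1 shift now-axes [0.5279 0.0017 0.0141] after-turn [0.5279 0.0025 0.0141] level fix rx,ry [ -0.3   0.1 -90. ]
t 7.9 tcp [0.5409 0.2446 0.174 ] yaw 7.5 tilt 0.33 w 0.0322 f 40.6 F [ 0.4 -0.1 -1.3] q7 -0.65
rz -0.1 shift now-axes [0.0099 0.0015 0.1139] after-turn [0.0099 0.0015 0.1139] level fix rx,ry [ -0.3   0.2 -90. ]
```

```bash
python3 -m jog '[{"fingers":0.025,"x":0.01,"y":0.0015,"z":0,"rx":0,"ry":0,"rz":0},{"fingers":0.025,"x":0,"y":0,"z":0.04,"rx":0,"ry":0,"rz":0},{"fingers":0.025,"x":0,"y":0,"z":0.04,"rx":0,"ry":0,"rz":0},{"fingers":0.025,"x":0,"y":0,"z":0.03,"rx":0,"ry":0,"rz":0},{"fingers":0.025,"x":0,"y":0,"z":0,"rx":0,"ry":0,"rz":0},{"fingers":0.025,"x":0,"y":0,"z":0,"rx":0,"ry":0,"rz":0},{"fingers":0.025,"x":0,"y":0,"z":0,"rx":0,"ry":0,"rz":0},{"fingers":0.025,"x":0,"y":0,"z":0,"rx":0,"ry":0,"rz":0}]' >/dev/null; python3 go.py 0.541 0.254 0.037 7.6
python3 - <<'E'
from h import *
p,d=r.grab_frame("scene");cv2.imwrite("pics/b.png",cv2.resize(p[190:360,300:500,::-1],None,fx=3,fy=3))
E
```

```text
t 8.9 tcp [0.5414 0.2558 0.0653] yaw 7.6 tilt 0.26 w 0.0324 f 40.5 F [ 0.3  0.  -1.9] q7 -0.75
rz -0.0 shift now-axes [-0.0016 -0.0006  0.0283] after-turn [-0.0016 -0.0006  0.0283] level fix rx,ry [ -0.2   0.2 -90. ]
```

View pics/b.png

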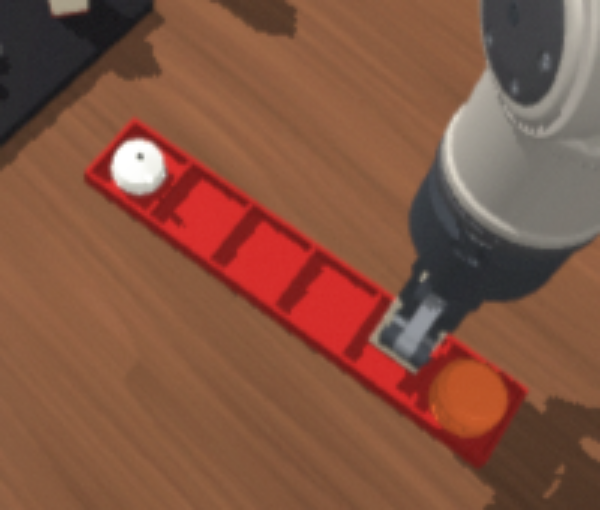

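The seal hangs above the compartment beside the jar, at crop px (405,345). Now I lower it and release.

```bash
python3 -m jog '[{"fingers":0.025,"x":-0.0015,"y":-0.0005,"z":0.01,"rx":0,"ry":0,"rz":0},{"fingers":0.025,"x":0,"y":0,"z":0.01,"rx":0,"ry":0,"rz":0},{"fingers":0.025,"x":0,"y":0,"z":0.005,"rx":0,"ry":0,"rz":0},{"fingers":0.025,"x":0,"y":0,"z":0.003,"rx":0,"ry":0,"rz":0},{"fingers":0.025,"x":0,"y":0,"z":0,"rx":0,"ry":0,"rz":0},{"fingers":0.025,"x":0,"y":0,"z":0,"rx":0,"ry":0,"rz":0},{"fingers":0.025,"x":0,"y":0,"z":0,"rx":0,"ry":0,"rz":0}]' >/dev/null; python3 go.py 0.541 0.254 0.036 7.6
```

```text
t 9.82 tcp [0.5405 0.2538 0.0364] yaw 7.6 tilt 0.29 w 0.0329 f 40.6 F [-0.2  0.3 -1.8] q7 -0.77
rz -0.0 shift now-axes [0.0001 0.0005 0.0004] after-turn [0.0001 0.0005 0.0004] level fix rx,ry [ -0.2   0.2 -90. ]
```

```bash
python3 -m jog '[{"fingers":0.025,"x":0,"y":0,"z":0.0015,"rx":0,"ry":0,"rz":0},{"fingers":0.025,"x":0,"y":0,"z":0,"rx":0,"ry":0,"rz":0},{"fingers":0.025,"x":0,"y":0,"z":0,"rx":0,"ry":0,"rz":0}]' |grep force; python3 -m jog '[{"fingers":0.055,"x":0,"y":0,"z":0,"rx":0,"ry":0,"rz":0},{"fingers":0.055,"x":0,"y":0,"z":0,"rx":0,"ry":0,"rz":0},{"fingers":0.055,"x":0,"y":0,"z":0,"rx":0,"ry":0,"rz":0},{"fingers":0.055,"x":0,"y":0,"z":-0.02,"rx":0,"ry":0,"rz":0},{"fingers":0.055,"x":0,"y":0,"z":-0.05,"rx":0,"ry":0,"rz":0},{"fingers":0.055,"x":0,"y":0,"z":-0.05,"rx":0,"ry":0,"rz":0},{"fingers":0.055,"x":0,"y":0,"z":-0.02,"rx":0,"ry":0,"rz":0}]'|grep grip; python3 -m jog '[{"fingers":0.055,"x":0,"y":0,"z":0,"rx":0,"ry":0,"rz":9.9},{"fingers":0.055,"x":0,"y":0,"z":0,"rx":0,"ry":0,"rz":9.9},{"fingers":0.055,"x":0,"y":0,"z":0,"rx":0,"ry":0,"rz":9.9},{"fingers":0.055,"x":0,"y":0,"z":0,"rx":0,"ry":0,"rz":9.9},{"fingers":0.055,"x":0,"y":0,"z":0,"rx":0,"ry":0,"rz":0},{"fingers":0.055,"x":0,"y":0,"z":0,"rx":0,"ry":0,"rz":0}]' >/dev/null; python3 go.py 0.5065 -0.0948 0.13 -32
```

```text
contact_force: [-0.5, -0.1, 1.8]
gripper_force: 41.1
grip_width: 0.055
gripper_force: 0.0
t 11.82 tcp [0.5403 0.2544 0.1747] yaw -31.8 tilt 0.31 w 0.0549 f 0.0 F [-0.1  0.1 -0.1] q7 -1.28
rz 0.2 shift now-axes [-0.3143  0.1554  0.0466] after-turn [-0.3138  0.1563  0.0466] level fix rx,ry [ -0.1   0.3 -90. ]
```

```bash
python3 -m jog '[{"fingers":0.055,"x":-0.052,"y":0.026,"z":0,"rx":0,"ry":0,"rz":0},{"fingers":0.055,"x":-0.052,"y":0.026,"z":0,"rx":0,"ry":0,"rz":0},{"fingers":0.055,"x":-0.052,"y":0.026,"z":0,"rx":0,"ry":0,"rz":0},{"fingers":0.055,"x":-0.052,"y":0.026,"z":0,"rx":0,"ry":0,"rz":0},{"fingers":0.055,"x":-0.052,"y":0.026,"z":0,"rx":0,"ry":0,"rz":0},{"fingers":0.055,"x":-0.052,"y":0.026,"z":0.02,"rx":0,"ry":0,"rz":0},{"fingers":0.055,"x":0,"y":0,"z":0.02,"rx":0,"ry":0,"rz":0},{"fingers":0.055,"x":0,"y":0,"z":0,"rx":0,"ry":0,"rz":0}]' >/dev/null;python3 -m jog '[{"fingers":0.055,"x":0,"y":0,"z":0,"rx":0,"ry":0,"rz":0},{"fingers":0.055,"x":0,"y":0,"z":0,"rx":0,"ry":0,"rz":0},{"fingers":0.055,"x":0,"y":0,"z":0,"rx":0,"ry":0,"rz":0},{"fingers":0.055,"x":0,"y":0,"z":0,"rx":0,"ry":0,"rz":0}]' >/dev/null; python3 go.py 0.5065 -0.0948 0.045 -32
python3 - <<'E'
from h import *
p,d=r.grab_frame("scene");cv2.imwrite("pics/c.png",cv2.resize(p[100:370,200:520,::-1],None,fx=2.2,fy=2.2))
E
```

```text
t 13.32 tcp [ 0.5073 -0.0927  0.1367] yaw -32.0 tilt 0.31 w 0.0551 f 0.0 F [0.8 0.4 1.2] q7 -0.64
rz 0.0 shift now-axes [-0.0018  0.0001  0.0918] after-turn [-0.0018  0.0001  0.0918] level fix rx,ry [ -0.1   0.3 -90. ]
```

View pics/c.png

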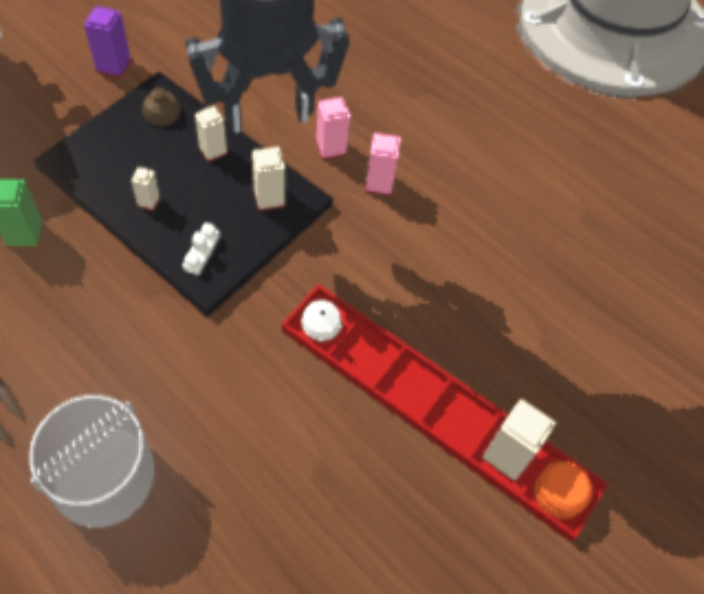

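Seal_1 stands upright in the compartment by the jar, at crop px (520,440), and the fingers straddle the axis above seal_2 (268,178). Now I descend and grip.

```bash
python3 -m jog '[{"fingers":0.055,"x":-0.0018,"y":0,"z":0.035,"rx":0,"ry":0,"rz":0},{"fingers":0.055,"x":0,"y":0,"z":0.035,"rx":0,"ry":0,"rz":0},{"fingers":0.055,"x":0,"y":0,"z":0.022,"rx":0,"ry":0,"rz":0},{"fingers":0.055,"x":0,"y":0,"z":0,"rx":0,"ry":0,"rz":0},{"fingers":0.055,"x":0,"y":0,"z":0,"rx":0,"ry":0,"rz":0},{"fingers":0.055,"x":0,"y":0,"z":0,"rx":0,"ry":0,"rz":0}]' >/dev/null; python3 go.py 0.5065 -0.0948 0.045 -32
python3 -m jog '[{"fingers":0.02,"x":0,"y":0,"z":0,"rx":0,"ry":0,"rz":0},{"fingers":0.02,"x":0,"y":0,"z":0,"rx":0,"ry":0,"rz":0},{"fingers":0.02,"x":0,"y":0,"z":0,"rx":0,"ry":0,"rz":0},{"fingers":0.02,"x":0,"y":0,"z":0,"rx":0,"ry":0,"rz":0},{"fingers":0.02,"x":0,"y":0,"z":0,"rx":0,"ry":0,"rz":0}]' 40 >/dev/null
python3 go.py 0.5478 0.2021 0.15 7.6
```

```text
t 14.12 tcp [ 0.5071 -0.0951  0.0456] yaw -32.0 tilt 0.33 w 0.0548 f 0.0 F [ 0.9 -0.4  0. ] q7 -0.7
rz -0.0 shift now-axes [-0.     -0.0007  0.0006] after-turn [-0.     -0.0007  0.0006] level fix rx,ry [  0.    0.4 -90. ]
t 14.75 tcp [ 0.5066 -0.0951  0.0451] yaw -32.0 tilt 0.32 w 0.0277 f 41.5 F [-0.8  0.8  6.9] q7 -0.7
rz -39.6 shift now-axes [ 0.2733 -0.1224 -0.1065] after-turn [ 0.2886  0.0801 -0.1065] level fix rx,ry [ -0.    0.3 -90. ]
```

```bash
python3 -m jog '[{"fingers":0.02,"x":0,"y":0,"z":-0.02,"rx":0,"ry":0,"rz":0},{"fingers":0.02,"x":0,"y":0,"z":-0.03,"rx":0,"ry":0,"rz":0},{"fingers":0.02,"x":0,"y":0,"z":-0.04,"rx":0,"ry":0,"rz":0},{"fingers":0.02,"x":0,"y":0,"z":-0.02,"rx":0,"ry":0,"rz":-9.9},{"fingers":0.02,"x":0,"y":0,"z":0,"rx":0,"ry":0,"rz":-9.9},{"fingers":0.02,"x":0,"y":0,"z":0,"rx":0,"ry":0,"rz":-9.9},{"fingers":0.02,"x":0,"y":0,"z":0,"rx":0,"ry":0,"rz":-9.9}]' >/dev/null; python3 -m jog '[{"fingers":0.02,"x":0.03,"y":0.008,"z":0,"rx":0,"ry":0,"rz":0},{"fingers":0.02,"x":0.045,"y":0.013,"z":0,"rx":0,"ry":0,"rz":0},{"fingers":0.02,"x":0.055,"y":0.015,"z":0,"rx":0,"ry":0,"rz":0},{"fingers":0.02,"x":0.055,"y":0.015,"z":0,"rx":0,"ry":0,"rz":0},{"fingers":0.02,"x":0.05,"y":0.015,"z":0,"rx":0,"ry":0,"rz":0},{"fingers":0.02,"x":0.035,"y":0.01,"z":0,"rx":0,"ry":0,"rz":0},{"fingers":0.02,"x":0.018,"y":0.004,"z":0,"rx":0,"ry":0,"rz":0},{"fingers":0.02,"x":0,"y":0,"z":0,"rx":0,"ry":0,"rz":0}]' >/dev/null;python3 -m jog '[{"fingers":0.02,"x":0,"y":0,"z":0,"rx":0,"ry":0,"rz":0},{"fingers":0.02,"x":0,"y":0,"z":0,"rx":0,"ry":0,"rz":0},{"fingers":0.02,"x":0,"y":0,"z":0,"rx":0,"ry":0,"rz":0}]' >/dev/null; python3 go.py 0.5478 0.2021 0.034 7.6
```

```text
t 17.0 tcp [0.5478 0.2004 0.1529] yaw 7.5 tilt 0.33 w 0.0272 f 40.6 F [-1.  -0.2 -0.9] q7 -0.57
rz -0.1 shift now-axes [0.0024 0.0004 0.1189] after-turn [0.0024 0.0004 0.1189] level fix rx,ry [ -0.3   0.2 -90. ]
```

```bash
python3 -m jog '[{"fingers":0.02,"x":0.0015,"y":0.0004,"z":0.04,"rx":0,"ry":0,"rz":0},{"fingers":0.02,"x":0,"y":0,"z":0.035,"rx":0,"ry":0,"rz":0},{"fingers":0.02,"x":0,"y":0,"z":0.02,"rx":0,"ry":0,"rz":0},{"fingers":0.02,"x":0,"y":0,"z":0.01,"rx":0,"ry":0,"rz":0},{"fingers":0.02,"x":0,"y":0,"z":0.008,"rx":0,"ry":0,"rz":0},{"fingers":0.02,"x":0,"y":0,"z":0,"rx":0,"ry":0,"rz":0},{"fingers":0.02,"x":0,"y":0,"z":0,"rx":0,"ry":0,"rz":0},{"fingers":0.02,"x":0,"y":0,"z":0,"rx":0,"ry":0,"rz":0}]' >/dev/null; python3 go.py 0.5478 0.2021 0.034 7.6
```

```text
t 18.0 tcp [0.5482 0.2028 0.0406] yaw 7.6 tilt 0.28 w 0.0272 f 40.6 F [ 0.1  0.1 -2.1] q7 -0.67
rz -0.0 shift now-axes [-0.0006 -0.0005  0.0066] after-turn [-0.0006 -0.0005  0.0066] level fix rx,ry [ -0.2   0.2 -90. ]
```

```bash
python3 -m jog '[{"fingers":0.02,"x":0,"y":0,"z":0.004,"rx":0,"ry":0,"rz":0},{"fingers":0.02,"x":0,"y":0,"z":0.003,"rx":0,"ry":0,"rz":0},{"fingers":0.02,"x":0,"y":0,"z":0,"rx":0,"ry":0,"rz":0},{"fingers":0.02,"x":0,"y":0,"z":0,"rx":0,"ry":0,"rz":0},{"fingers":0.02,"x":0,"y":0,"z":0,"rx":0,"ry":0,"rz":0}]' |egrep "tcp|force"; python3 -m jog '[{"fingers":0.05,"x":0,"y":0,"z":0,"rx":0,"ry":0,"rz":0},{"fingers":0.05,"x":0,"y":0,"z":0,"rx":0,"ry":0,"rz":0},{"fingers":0.05,"x":0,"y":0,"z":0,"rx":0,"ry":0,"rz":0},{"fingers":0.05,"x":0,"y":0,"z":-0.02,"rx":0,"ry":0,"rz":0},{"fingers":0.05,"x":0,"y":0,"z":-0.05,"rx":0,"ry":0,"rz":0},{"fingers":0.05,"x":0,"y":0,"z":-0.04,"rx":0,"ry":0,"rz":0}]'|grep grip; python3 -m jog '[{"fingers":0.05,"x":0,"y":0,"z":0,"rx":0,"ry":0,"rz":7.2},{"fingers":0.05,"x":0,"y":0,"z":0,"rx":0,"ry":0,"rz":7.2},{"fingers":0.05,"x":0,"y":0,"z":0,"rx":0,"ry":0,"rz":7.2},{"fingers":0.05,"x":0,"y":0,"z":0,"rx":0,"ry":0,"rz":0},{"fingers":0.05,"x":0,"y":0,"z":0,"rx":0,"ry":0,"rz":0},{"fingers":0.05,"x":0,"y":0,"z":0,"rx":0,"ry":0,"rz":0}]' >/dev/null; python3 go.py 0.508 -0.186 0.13 -14
```

```text
tcp_pos: [0.5478, 0.2025, 0.0331]
contact_force: [-1.5, -0.9, 5.5]
gripper_force: 41.6
grip_width: 0.0499
gripper_force: 0.0
t 20.12 tcp [0.5478 0.2031 0.1431] yaw -14.0 tilt 0.29 w 0.0501 f 0.0 F [-0.1  0.9 -0.7] q7 -0.92
rz 0.0 shift now-axes [-0.3871  0.0552  0.0151] after-turn [-0.3871  0.0555  0.0151] level fix rx,ry [ -0.2   0.3 -90. ]
```

```bash
python3 -m jog '[{"fingers":0.05,"x":-0.055,"y":0.008,"z":0,"rx":0,"ry":0,"rz":0},{"fingers":0.05,"x":-0.055,"y":0.008,"z":0,"rx":0,"ry":0,"rz":0},{"fingers":0.05,"x":-0.055,"y":0.008,"z":0,"rx":0,"ry":0,"rz":0},{"fingers":0.05,"x":-0.055,"y":0.008,"z":0,"rx":0,"ry":0,"rz":0},{"fingers":0.05,"x":-0.055,"y":0.008,"z":0,"rx":0,"ry":0,"rz":0},{"fingers":0.05,"x":-0.055,"y":0.008,"z":0,"rx":0,"ry":0,"rz":0},{"fingers":0.05,"x":-0.055,"y":0.0075,"z":0,"rx":0,"ry":0,"rz":0},{"fingers":0.05,"x":0,"y":0,"z":0.01,"rx":0,"ry":0,"rz":0}]' >/dev/null;python3 -m jog '[{"fingers":0.05,"x":0,"y":0,"z":0,"rx":0,"ry":0,"rz":0},{"fingers":0.05,"x":0,"y":0,"z":0,"rx":0,"ry":0,"rz":0},{"fingers":0.05,"x":0,"y":0,"z":0,"rx":0,"ry":0,"rz":0},{"fingers":0.05,"x":0,"y":0,"z":0,"rx":0,"ry":0,"rz":0}]' >/dev/null; python3 go.py 0.508 -0.186 0.04 -14
python3 - <<'E'
from h import *
p,d=r.grab_frame("scene");cv2.imwrite("pics/d.png",cv2.resize(p[80:370,200:520,::-1],None,fx=2,fy=2))
E
```

```text
t 21.62 tcp [ 0.5086 -0.1832  0.1352] yaw -13.9 tilt 0.3 w 0.0497 f 0.0 F [-0.3  0.6  0.1] q7 -0.18
rz 0.1 shift now-axes [-0.0024 -0.      0.0952] after-turn [-0.0024 -0.      0.0952] level fix rx,ry [ -0.2   0.3 -90. ]
```

View pics/d.png

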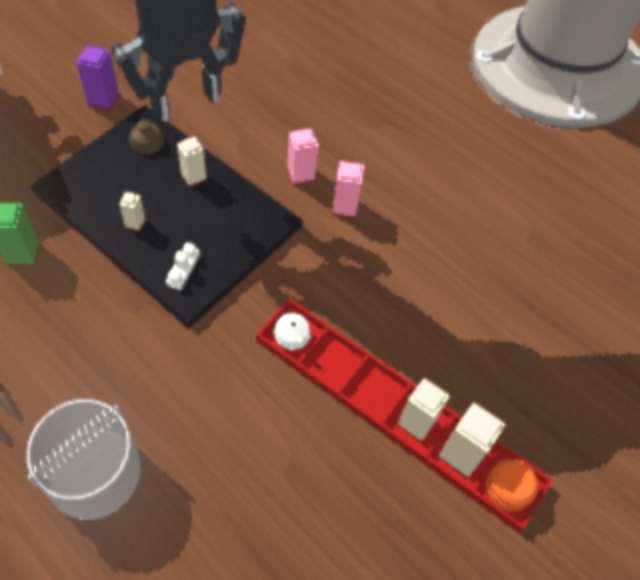

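Seal_2 (425,410) and seal_1 (473,440) stand upright in the tray, and the gripper is above seal_3 (192,162). Next grip.

```bash
python3 -m jog '[{"fingers":0.05,"x":-0.002,"y":0,"z":0.035,"rx":0,"ry":0,"rz":0},{"fingers":0.05,"x":0,"y":0,"z":0.035,"rx":0,"ry":0,"rz":0},{"fingers":0.05,"x":0,"y":0,"z":0.025,"rx":0,"ry":0,"rz":0},{"fingers":0.05,"x":0,"y":0,"z":0,"rx":0,"ry":0,"rz":0},{"fingers":0.05,"x":0,"y":0,"z":0,"rx":0,"ry":0,"rz":0},{"fingers":0.05,"x":0,"y":0,"z":0,"rx":0,"ry":0,"rz":0}]' >/dev/null; python3 go.py 0.508 -0.186 0.04 -14
python3 -m jog '[{"fingers":0.015,"x":0,"y":0,"z":0,"rx":0,"ry":0,"rz":0},{"fingers":0.015,"x":0,"y":0,"z":0,"rx":0,"ry":0,"rz":0},{"fingers":0.015,"x":0,"y":0,"z":0,"rx":0,"ry":0,"rz":0},{"fingers":0.015,"x":0,"y":0,"z":0,"rx":0,"ry":0,"rz":0},{"fingers":0.015,"x":0,"y":0,"z":0,"rx":0,"ry":0,"rz":0}]' 40 >/dev/null
python3 go.py 0.5546 0.1506 0.15 7.6
```

```text
t 22.43 tcp [ 0.5087 -0.1866  0.0412] yaw -14.0 tilt 0.36 w 0.0497 f 0.0 F [-0.3  0.4  0.6] q7 -0.24
rz -0.0 shift now-axes [ 0.0004 -0.0008  0.0012] after-turn [ 0.0004 -0.0008  0.0012] level fix rx,ry [ -0.1   0.4 -90. ]
t 23.05 tcp [ 0.5081 -0.1865  0.0407] yaw -14.0 tilt 0.33 w 0.0219 f 39.8 F [-1.  -0.1  7.5] q7 -0.24
rz -21.6 shift now-axes [ 0.3377 -0.0365 -0.1112] after-turn [ 0.3274  0.0906 -0.1112] level fix rx,ry [ -0.2   0.3 -90. ]
```

```bash
python3 -m jog '[{"fingers":0.015,"x":0,"y":0,"z":-0.02,"rx":0,"ry":0,"rz":0},{"fingers":0.015,"x":0,"y":0,"z":-0.03,"rx":0,"ry":0,"rz":0},{"fingers":0.015,"x":0,"y":0,"z":-0.04,"rx":0,"ry":0,"rz":0},{"fingers":0.015,"x":0,"y":0,"z":-0.02,"rx":0,"ry":0,"rz":-7.2},{"fingers":0.015,"x":0,"y":0,"z":0,"rx":0,"ry":0,"rz":-7.2},{"fingers":0.015,"x":0,"y":0,"z":0,"rx":0,"ry":0,"rz":-7.2}]' >/dev/null; python3 -m jog '[{"fingers":0.015,"x":0.03,"y":0.008,"z":0,"rx":0,"ry":0,"rz":0},{"fingers":0.015,"x":0.045,"y":0.0125,"z":0,"rx":0,"ry":0,"rz":0},{"fingers":0.015,"x":0.055,"y":0.015,"z":0,"rx":0,"ry":0,"rz":0},{"fingers":0.015,"x":0.055,"y":0.015,"z":0,"rx":0,"ry":0,"rz":0},{"fingers":0.015,"x":0.055,"y":0.015,"z":0,"rx":0,"ry":0,"rz":0},{"fingers":0.015,"x":0.045,"y":0.0125,"z":0,"rx":0,"ry":0,"rz":0},{"fingers":0.015,"x":0.03,"y":0.008,"z":0,"rx":0,"ry":0,"rz":0},{"fingers":0.015,"x":0.0125,"y":0.0045,"z":0,"rx":0,"ry":0,"rz":0}]' >/dev/null;python3 -m jog '[{"fingers":0.015,"x":0,"y":0,"z":0,"rx":0,"ry":0,"rz":0},{"fingers":0.015,"x":0,"y":0,"z":0,"rx":0,"ry":0,"rz":0},{"fingers":0.015,"x":0,"y":0,"z":0,"rx":0,"ry":0,"rz":0},{"fingers":0.015,"x":0,"y":0,"z":0,"rx":0,"ry":0,"rz":0}]' >/dev/null; python3 go.py 0.5546 0.1506 0.029 7.6
```

```text
t 25.3 tcp [0.5545 0.1497 0.1482] yaw 7.5 tilt 0.32 w 0.0226 f 39.3 F [-0.1 -0.6 -0.7] q7 -0.49
rz -0.1 shift now-axes [0.0015 0.0004 0.1192] after-turn [0.0015 0.0004 0.1192] level fix rx,ry [ -0.3   0.2 -90. ]
```

```bash
python3 -m jog '[{"fingers":0.015,"x":0.001,"y":0,"z":0.04,"rx":0,"ry":0,"rz":0},{"fingers":0.015,"x":0,"y":0,"z":0.035,"rx":0,"ry":0,"rz":0},{"fingers":0.015,"x":0,"y":0,"z":0.02,"rx":0,"ry":0,"rz":0},{"fingers":0.015,"x":0,"y":0,"z":0.01,"rx":0,"ry":0,"rz":0},{"fingers":0.015,"x":0,"y":0,"z":0.006,"rx":0,"ry":0,"rz":0},{"fingers":0.015,"x":0,"y":0,"z":0,"rx":0,"ry":0,"rz":0},{"fingers":0.015,"x":0,"y":0,"z":0,"rx":0,"ry":0,"rz":0},{"fingers":0.015,"x":0,"y":0,"z":0,"rx":0,"ry":0,"rz":0}]' >/dev/null; python3 go.py 0.5546 0.1506 0.029 7.6
```

```text
t 26.3 tcp [0.5547 0.1513 0.0378] yaw 7.6 tilt 0.29 w 0.0224 f 39.3 F [ 0.1 -0.6 -1.2] q7 -0.58
rz -0.0 shift now-axes [-0.0006 -0.0002  0.0088] after-turn [-0.0006 -0.0002  0.0088] level fix rx,ry [ -0.2   0.2 -90. ]
```

```bash
python3 -m jog '[{"fingers":0.015,"x":0,"y":0,"z":0.005,"rx":0,"ry":0,"rz":0},{"fingers":0.015,"x":0,"y":0,"z":0.0035,"rx":0,"ry":0,"rz":0},{"fingers":0.015,"x":0,"y":0,"z":0,"rx":0,"ry":0,"rz":0},{"fingers":0.015,"x":0,"y":0,"z":0,"rx":0,"ry":0,"rz":0},{"fingers":0.015,"x":0,"y":0,"z":0,"rx":0,"ry":0,"rz":0}]' |egrep "tcp|force"; python3 -m jog '[{"fingers":0.045,"x":0,"y":0,"z":0,"rx":0,"ry":0,"rz":0},{"fingers":0.045,"x":0,"y":0,"z":0,"rx":0,"ry":0,"rz":0},{"fingers":0.045,"x":0,"y":0,"z":0,"rx":0,"ry":0,"rz":0},{"fingers":0.045,"x":0,"y":0,"z":-0.02,"rx":0,"ry":0,"rz":0},{"fingers":0.045,"x":0,"y":0,"z":-0.05,"rx":0,"ry":0,"rz":0},{"fingers":0.045,"x":0,"y":0,"z":-0.04,"rx":0,"ry":0,"rz":0}]'|grep grip; python3 -m jog '[{"fingers":0.045,"x":0,"y":0,"z":0,"rx":0,"ry":0,"rz":-7},{"fingers":0.045,"x":0,"y":0,"z":0,"rx":0,"ry":0,"rz":-7},{"fingers":0.045,"x":0,"y":0,"z":0,"rx":0,"ry":0,"rz":-7},{"fingers":0.045,"x":0,"y":0,"z":0,"rx":0,"ry":0,"rz":0},{"fingers":0.045,"x":0,"y":0,"z":0,"rx":0,"ry":0,"rz":0},{"fingers":0.045,"x":0,"y":0,"z":0,"rx":0,"ry":0,"rz":0}]' >/dev/null; python3 go.py 0.6035 -0.1793 0.13 28.5
```

```text
tcp_pos: [0.5542, 0.1511, 0.0287]
contact_force: [-1.1, -0.2, 3.4]
gripper_force: 39.9
grip_width: 0.0446
gripper_force: 0.0
t 28.43 tcp [0.5543 0.1517 0.1389] yaw 28.5 tilt 0.3 w 0.045 f 0.0 F [-1.   0.3  0.4] q7 -0.17
rz -0.0 shift now-axes [-0.3144 -0.1146  0.0107] after-turn [-0.3144 -0.1147  0.0107] level fix rx,ry [ -0.3   0.1 -90. ]
```

6 rows of (-0.052, -0.019).

```bash
python3 -m jog '[{"fingers":0.045,"x":-0.0525,"y":-0.019,"z":0,"rx":0,"ry":0,"rz":0},{"fingers":0.045,"x":-0.0525,"y":-0.019,"z":0,"rx":0,"ry":0,"rz":0},{"fingers":0.045,"x":-0.0525,"y":-0.019,"z":0,"rx":0,"ry":0,"rz":0},{"fingers":0.045,"x":-0.0525,"y":-0.019,"z":0,"rx":0,"ry":0,"rz":0},{"fingers":0.045,"x":-0.0525,"y":-0.019,"z":0,"rx":0,"ry":0,"rz":0},{"fingers":0.045,"x":-0.0525,"y":-0.019,"z":0,"rx":0,"ry":0,"rz":0},{"fingers":0.045,"x":0,"y":0,"z":0,"rx":0,"ry":0,"rz":0},{"fingers":0.045,"x":0,"y":0,"z":0,"rx":0,"ry":0,"rz":0}]' >/dev/null;python3 -m jog '[{"fingers":0.045,"x":0,"y":0,"z":0,"rx":0,"ry":0,"rz":0},{"fingers":0.045,"x":0,"y":0,"z":0,"rx":0,"ry":0,"rz":0},{"fingers":0.045,"x":0,"y":0,"z":0,"rx":0,"ry":0,"rz":0}]' >/dev/null; python3 go.py 0.6035 -0.1793 0.034 28.5
python3 - <<'E'
from h import *
p,d=r.grab_frame("scene");cv2.imwrite("pics/e.png",cv2.resize(p[80:370,200:520,::-1],None,fx=2,fy=2))
E
```

```text
t 29.8 tcp [ 0.6048 -0.1787  0.1405] yaw 28.6 tilt 0.3 w 0.045 f 0.0 F [ 0.8  0.6 -0.8] q7 0.42
rz 0.1 shift now-axes [ 0.0005 -0.0012  0.1065] after-turn [ 0.0005 -0.0012  0.1065] level fix rx,ry [ -0.3   0.1 -90. ]
```

View pics/e.png

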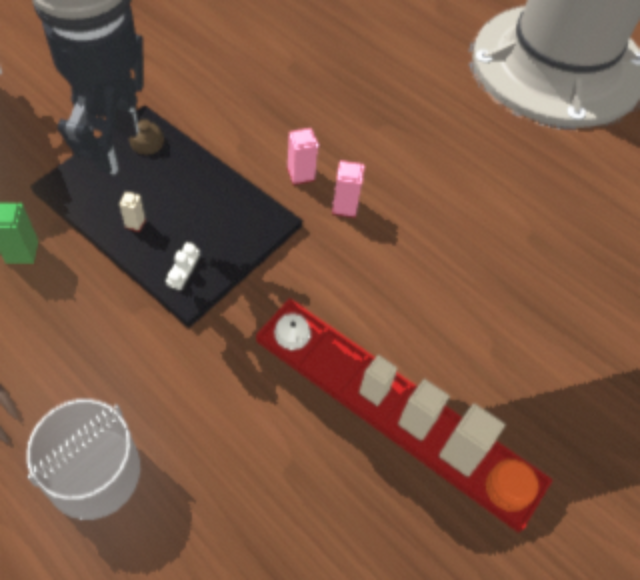

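Three seals stand in the tray at crop px (378,380), (425,410) and (473,440), and the gripper is above seal_4 (132,210).

```bash
python3 -m jog '[{"fingers":0.045,"x":0.0005,"y":-0.001,"z":0.035,"rx":0,"ry":0,"rz":0},{"fingers":0.045,"x":0,"y":0,"z":0.035,"rx":0,"ry":0,"rz":0},{"fingers":0.045,"x":0,"y":0,"z":0.02,"rx":0,"ry":0,"rz":0},{"fingers":0.045,"x":0,"y":0,"z":0.016,"rx":0,"ry":0,"rz":0},{"fingers":0.045,"x":0,"y":0,"z":0,"rx":0,"ry":0,"rz":0},{"fingers":0.045,"x":0,"y":0,"z":0,"rx":0,"ry":0,"rz":0},{"fingers":0.045,"x":0,"y":0,"z":0,"rx":0,"ry":0,"rz":0}]' >/dev/null; python3 go.py 0.6035 -0.1793 0.034 28.5
python3 -m jog '[{"fingers":0.01,"x":0,"y":0,"z":0,"rx":0,"ry":0,"rz":0},{"fingers":0.01,"x":0,"y":0,"z":0,"rx":0,"ry":0,"rz":0},{"fingers":0.01,"x":0,"y":0,"z":0,"rx":0,"ry":0,"rz":0},{"fingers":0.01,"x":0,"y":0,"z":0,"rx":0,"ry":0,"rz":0},{"fingers":0.01,"x":0,"y":0,"z":0,"rx":0,"ry":0,"rz":0}]' 30 >/dev/null
python3 go.py 0.5615 0.0991 0.145 7.6
```

```text
t 30.73 tcp [ 0.6044 -0.1802  0.0355] yaw 28.6 tilt 0.34 w 0.045 f 0.0 F [-0.1 -0.1  0.2] q7 0.35
rz 0.1 shift now-axes [ 0.0012 -0.0004  0.0015] after-turn [ 0.0012 -0.0004  0.0015] level fix rx,ry [ -0.3   0.2 -90. ]
t 31.35 tcp [ 0.6039 -0.1802  0.0349] yaw 28.6 tilt 0.32 w 0.0174 f 32.2 F [-0.8 -0.1  5.7] q7 0.35
rz 21.0 shift now-axes [ 0.265   0.096  -0.1116] after-turn [ 0.2818 -0.0051 -0.1116] level fix rx,ry [ -0.3   0.1 -90. ]
```

```bash
python3 -m jog '[{"fingers":0.01,"x":0,"y":0,"z":-0.02,"rx":0,"ry":0,"rz":0},{"fingers":0.01,"x":0,"y":0,"z":-0.03,"rx":0,"ry":0,"rz":0},{"fingers":0.01,"x":0,"y":0,"z":-0.04,"rx":0,"ry":0,"rz":0},{"fingers":0.01,"x":0,"y":0,"z":-0.02,"rx":0,"ry":0,"rz":7},{"fingers":0.01,"x":0,"y":0,"z":0,"rx":0,"ry":0,"rz":7},{"fingers":0.01,"x":0,"y":0,"z":0,"rx":0,"ry":0,"rz":7}]' >/dev/null; python3 -m jog '[{"fingers":0.01,"x":0.03,"y":0,"z":0,"rx":0,"ry":0,"rz":0},{"fingers":0.01,"x":0.045,"y":-0.001,"z":0,"rx":0,"ry":0,"rz":0},{"fingers":0.01,"x":0.055,"y":-0.001,"z":0,"rx":0,"ry":0,"rz":0},{"fingers":0.01,"x":0.055,"y":-0.001,"z":0,"rx":0,"ry":0,"rz":0},{"fingers":0.01,"x":0.045,"y":-0.001,"z":0,"rx":0,"ry":0,"rz":0},{"fingers":0.01,"x":0.035,"y":-0.001,"z":0,"rx":0,"ry":0,"rz":0},{"fingers":0.01,"x":0.016,"y":0,"z":0,"rx":0,"ry":0,"rz":0},{"fingers":0.01,"x":0,"y":0,"z":0,"rx":0,"ry":0,"rz":0}]' >/dev/null;python3 -m jog '[{"fingers":0.01,"x":0,"y":0,"z":0,"rx":0,"ry":0,"rz":0},{"fingers":0.01,"x":0,"y":0,"z":0,"rx":0,"ry":0,"rz":0},{"fingers":0.01,"x":0,"y":0,"z":0,"rx":0,"ry":0,"rz":0},{"fingers":0.01,"x":0,"y":0,"z":0,"rx":0,"ry":0,"rz":0}]' >/dev/null; python3 go.py 0.5615 0.0991 0.0235 7.6
```

```text
t 33.6 tcp [0.5617 0.098  0.1429] yaw 7.5 tilt 0.3 w 0.0174 f 31.5 F [-0.4  0.1 -0.2] q7 -0.4
rz -0.1 shift now-axes [1.800e-03 1.000e-04 1.194e-01] after-turn [1.800e-03 1.000e-04 1.194e-01] level fix rx,ry [ -0.3   0.2 -90. ]
```

```bash
python3 -m jog '[{"fingers":0.01,"x":0.001,"y":0,"z":0.04,"rx":0,"ry":0,"rz":0},{"fingers":0.01,"x":0,"y":0,"z":0.035,"rx":0,"ry":0,"rz":0},{"fingers":0.01,"x":0,"y":0,"z":0.02,"rx":0,"ry":0,"rz":0},{"fingers":0.01,"x":0,"y":0,"z":0.01,"rx":0,"ry":0,"rz":0},{"fingers":0.01,"x":0,"y":0,"z":0.006,"rx":0,"ry":0,"rz":0},{"fingers":0.01,"x":0,"y":0,"z":0,"rx":0,"ry":0,"rz":0},{"fingers":0.01,"x":0,"y":0,"z":0,"rx":0,"ry":0,"rz":0},{"fingers":0.01,"x":0,"y":0,"z":0,"rx":0,"ry":0,"rz":0}]' >/dev/null; python3 go.py 0.5615 0.0991 0.0235 7.6
```

```text
t 34.6 tcp [0.5619 0.0989 0.0326] yaw 7.6 tilt 0.29 w 0.0174 f 31.5 F [-0.2 -0.2 -0.4] q7 -0.49
rz -0.0 shift now-axes [ 0.0003 -0.0004  0.0091] after-turn [ 0.0003 -0.0004  0.0091] level fix rx,ry [ -0.2   0.2 -90. ]
```

```bash
python3 -m jog '[{"fingers":0.01,"x":0,"y":0,"z":0.005,"rx":0,"ry":0,"rz":0},{"fingers":0.01,"x":0,"y":0,"z":0.0035,"rx":0,"ry":0,"rz":0},{"fingers":0.01,"x":0,"y":0,"z":0,"rx":0,"ry":0,"rz":0},{"fingers":0.01,"x":0,"y":0,"z":0,"rx":0,"ry":0,"rz":0},{"fingers":0.01,"x":0,"y":0,"z":0,"rx":0,"ry":0,"rz":0}]' |egrep "tcp|force"; python3 -m jog '[{"fingers":0.04,"x":0,"y":0,"z":0,"rx":0,"ry":0,"rz":0},{"fingers":0.04,"x":0,"y":0,"z":0,"rx":0,"ry":0,"rz":0},{"fingers":0.04,"x":0,"y":0,"z":0,"rx":0,"ry":0,"rz":0},{"fingers":0.04,"x":0,"y":0,"z":-0.02,"rx":0,"ry":0,"rz":0},{"fingers":0.04,"x":0,"y":0,"z":-0.05,"rx":0,"ry":0,"rz":0},{"fingers":0.04,"x":0,"y":0,"z":-0.05,"rx":0,"ry":0,"rz":0}]'|egrep "tcp|grip"; python3 -m jog '[{"fingers":0.04,"x":-0.05,"y":0,"z":-0.02,"rx":0,"ry":0,"rz":0},{"fingers":0.04,"x":-0.06,"y":0,"z":-0.02,"rx":0,"ry":0,"rz":0},{"fingers":0.04,"x":-0.06,"y":0,"z":-0.02,"rx":0,"ry":0,"rz":0},{"fingers":0.04,"x":-0.06,"y":0,"z":0,"rx":0,"ry":0,"rz":0},{"fingers":0.04,"x":-0.06,"y":0,"z":0,"rx":0,"ry":0,"rz":0},{"fingers":0.04,"x":-0.06,"y":0,"z":0,"rx":0,"ry":0,"rz":0},{"fingers":0.04,"x":0,"y":0,"z":0,"rx":0,"ry":0,"rz":0},{"fingers":0.04,"x":0,"y":0,"z":0,"rx":0,"ry":0,"rz":0}]' |grep -v joint
python3 - <<'E'
from h import *
from scipy import ndimage as nd
a=np.radians(7.6);ex=np.array([np.cos(a),np.sin(a)]);ey=np.array([-np.sin(a),np.cos(a)])
for n in("top","scene"):
    p,d=r.grab_frame(n);W=cloud(n,p,d)
    if n=="top":cv2.imwrite("pics/f.png",cv2.resize(p[120:280,120:460,::-1],None,fx=2.2,fy=2.2))
    for hgt in(84,74,64,54):
        rel=W[...,:2]-[.5512,.1764];X=np.stack([rel@ex,rel@ey,W[...,2]],-1)
        m=(abs(X[...,0])<.04)&(abs(X[...,1])<.11)&(abs(X[...,2]-hgt/1000)<.005)
        L,k=nd.label(m)
        if k==0: continue
        m=L==1+np.argmax(np.bincount(L.ravel())[1:]); t=X[m]; print(n,hgt,fit(t[:,:2]),m.sum(),t[:,2].max().round(4))
E
```

```text
tcp_pos: [0.5614, 0.0988, 0.0234]
contact_force: [-0.1, 0.2, 0.4]
gripper_force: 31.5
tcp_pos: [0.5614, 0.0996, 0.1459]
grip_width: 0.0396
gripper_force: 0.0
clock: 36.98
tcp_pos: [0.6075, -0.2452, 0.2057]
orientation: [2.068, 2.361, -0.005]
contact_force: [0.7, 1.2, 0.3]
grip_width: 0.04
gripper_force: 0.0
top 84 (array([-2., 77.]), array([31.9, 32.8]), 89.5) 212 0.0873
top 74 (array([-1.7, 26.8]), array([25.8, 25.5]), 2.6) 130 0.0761
top 64 (array([ -1.4, -25.3]), array([19.9, 21.2]), 1.5) 78 0.0665
top 54 (array([ -3.3, -79. ]), array([17. , 17.5]), 85.0) 53 0.0563
scene 84 (array([ 0.6, 78.4]), array([32.6, 32.7]), 89.2) 297 0.0864
scene 74 (array([ 0.9, 27.5]), array([27.4, 28.4]), 88.4) 188 0.0775
scene 64 (array([ -0.3, -24.4]), array([21.9, 22.7]), 89.8) 107 0.0664
scene 54 (array([  0.6, -77.8]), array([17.7, 16.2]), 5.1) 58 0.0553
```

View pics/f.png

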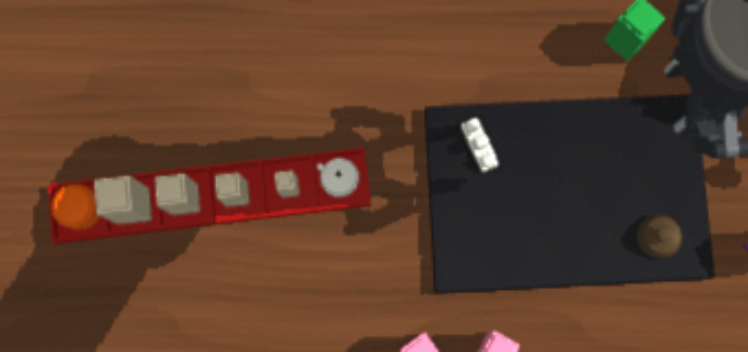

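All four seals stand upright and centred within about 3 mm, tallest by the jar (75,205) to shortest by the dropper (338,177). The paperweight and brush rest haven't moved, and the arm is clear.

```bash
python3 -c "
from bench import r
print(r.hand_in())"
```

```text
the job is handed in; nothing more can be done
None
```

I handed the job in at about 37 s: the four seals stand upright in the red tray, tallest by the jar to shortest by the dropper, each within about 3 mm of its compartment's centre in the last camera check, with jar, dropper, paperweight and brush rest untouched.

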